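# Load the steamer basket and lift it by its drawn-out handle

## Task

Tip the three pearl onions out of the small cup into the steamer basket and stand the empty cup back upright on the worktop beside the basket. Then squeeze the button in the basket's handle, draw the handle out to its second stop, and lift the basket level, with the onions in it, a hand's breadth clear of the worktop. Finish while still holding it up there by the extended handle; leave the other things alone.

Things in the scene. Friction and masses are not known exactly. Their poses are not given: they have to be found in the camera images.
- basket: Round open steel steamer basket, perforated, loose, about 0.65 kg with its handle. Origin: centre of its underside, z up. Flat floor 5 mm thick (inside radius 90 mm at the floor), flared wall 45 mm high, rim 240 mm across. A fixed steel tube 18 mm across rises from the centre to 101 mm above the underside; the telescoping handle slides in it.
- grip (a point): Centre of the black handle grip, an upright block 26 mm (its x, button axis) x 34 mm (its y) x 38 mm high on a 12 mm rod, on the basket's axis; 123 mm above the basket's underside while the handle is pushed in. Axes as the basket's: z up, x from the button through the grip. The grip does not turn relative to the basket.
- button_face (a point): Centre of the outer face of the grey push button, 18 mm wide and 26 mm high, on the grip's -x side at the height of the grip's centre; it stands 6 mm proud of the grip (32 mm over button and grip) and is pressed level, towards the grip's +x, by squeezing between button and opposite side.
- button (a joint): Push of the button in m: 0 out (sprung), 0.005 fully in; starts to move at 2.4 N, fully in at 5.4 N. A spring pin locks the handle; it is free once the button is pressed beyond 0.004, and only while it is kept pressed.
- handle (a joint): How far the handle is drawn up out of the tube, in m: 0 pushed in (start, locked), first stop 0.035, second and last stop 0.070. With the button kept pressed it passes the first stop without a halt and slides with about 1 N friction to the end at 0.070; with the button let go it locks at 0, 0.035 or 0.070 (1 mm play).
- cup_center (a point): Centre of a small loose espresso cup (on its axis, half-way up its 49 mm), 60 mm across at the rim, 42 mm at the foot, flared, wall about 3 mm, 0.1 kg; its ear points along this frame's -y and reaches 54 mm from the axis; z is the cup's up axis. The foot is 24.5 mm below this point. The three onions lie in it and roll out once it is tipped about a right angle.
- onion_a_center (a point): Centre of one pearl onion, cream coloured, round, 20 mm across, 21 mm long, loose.
- onion_b_center (a point): Centre of the second pearl onion, same kind.
- onion_c_center (a point): Centre of the third pearl onion, same kind.
- pepper_mill: Bystander: wooden pepper mill, 58 mm across, 170 mm high; origin: centre of its underside.
- salt_shaker: Bystander: glass salt shaker, 44 mm across, 90 mm high; origin: centre of its underside.
- garlic: Bystander: garlic bulb, 56 mm; origin: centre of its underside.
- tea_box: Bystander: dark carton 61x122x86 mm; origin: centre of its underside.
There are look-alikes about, which are no part of the job. What is shaped like the part that bears cup_center but pink is not meant.

How it is judged:
By the outcome, as a careful person would: the job done as asked, in the order asked, and still so for the second after the job is handed in, while the arm keeps its last pose, push and grip.
It also fails if it takes over 67 s, if anything falls off the work surface, if the arm or the gripper's body presses on something with over 40 N, if the wrist force passes 120 N, or if a joint passes its speed limit or range.

## Robot

A 6-joint arm with a two-finger parallel gripper is mounted at the origin on a cart in front of the work surface, level with it; the furniture and walls round the work are solid. World frame = base frame: x ahead of the robot, y to its left, z up, the work surface at z = 0. Lengths are in m, angles in rad, forces in N, time in s.
With the tool pointing down it reaches from about 0.375 to 0.9 m from the base axis. Payload 3.1 kg.
Tool frame: the origin (TCP) lies on the front face of the gripper's body, between the roots of the fingers; the fingertips stand 73 mm ahead of it and the grasp point (between the pads) lies 54 mm ahead of it (manip.tips_ahead is the distance from the TCP to the fingertips, in m); z points along the fingers, y is the line along which they close (so a half turn about z gives the same grasp; the last joint's range is limited). The gripper opens to 85 mm and grips with 20 to 120 N. Pads are 22 mm wide; open, the fingers measure 114 mm over their backs; the gripper's body (76 mm by 85 mm) begins 54 mm behind the grasp point. The pads swing forward as they close: fully open they stand 13 mm farther back than shut.
Start: joints at [1.115, 0.527, 1.433, -0, 1.181, -0.178], TCP at [0.171, 0.601, 0.304] pointing down, gripper open.
Joint ranges: [-3.08, 3.08], [-0.75, 2.2], [0.22, 2.44], [-1.43, 4.57], [0, 2.65], [-2.85, 2.85]. Speed limits (rad/s): [2.79, 2.79, 3.14, 3.14, 3.14, 3.14].

## Interface

Orientations are given as a unit quaternion [x, y, z, w].
In Python, from station import sense, eyes, workorder, manip gives the robot as it stands.
- The arm moves only by the shell command python3 -m inch 'ROWS' [OPENING] [FORCE]. ROWS is JSON, a list of rows, each an object of numbers: "dx", "dy", "dz": the shift along the tool's x, y, z in cm; "wx", "wy", "wz": the turn, a rotation vector about the tool's x, y, z in degrees. In form: [{"dx": .., "dy": .., "dz": .., "wx": .., "wy": .., "wz": ..}, ...]. A call has 1 to 10 rows; each row shifts and turns the commanded pose from where the row before left it, along the tool's axes as they then stand; what a row does not reach is not made up. A row lasts 1/8 s, in which the tool goes at most 62.5 mm and 10.7 degrees, less where a joint would pass 70% of its speed; a pose out of reach is approached as far as the arm can. A call with a gripper value outside its range is refused whole. OPENING is the opening, from 0 (shut) to 1 (fully open), set as the call begins (- or left out, the last holds). The fingers move at their own pace and stop on an object; FORCE is the grip in N (left out, the last holds). Time passes only in rows, so rows that do not move let the fingers close. It gives the time, the measured TCP pose, the force, the opening and the grip force at its end, in the units of the state.
- sense(): the state, without advancing time (a new reading comes with each control period).
- eyes.snapshot(name): name is "side" or "top"; returns the picture (400x640x3 uint8, red, green, blue); there is no depth.
- eyes.camera_params(name): a dict with "fx", "fy", "cx", "cy" (pixels), "rvec" (rotation vector, rad) and "tvec" (3), from world to camera coordinates, as OpenCV has them. Camera axes: x right, y down, z forward; pixel columns grow to the right and rows downward; lengths in m; the calibration is good to about 2 mm. A picture is of the moment at which its call begins. camera_params takes no time and is no camera call.
- workorder.sign_off(): hands the job in; it is judged then, once.
The state is a dict: "t": time; "q": joint angles; "qd": joint speeds; "tau": joint torques, N m; "tcp_pos": TCP position; "tool_rot": TCP orientation; "force": force on the tool from outside, world axes, zero at the start; "ft_torque": the same for the moment, N m; "finger_gap": opening from 0.0 (shut) to 1.0 (fully open); "gripper_force": force on a finger pad.
Only numpy, scipy, OpenCV 4.12 (cv2) and the standard library are available. Lean on these libraries where they do the work, as an engineer would, in place of code of your own. Each camera call takes 0.05 s, during which the arm holds its last target. There are 200 camera calls.

## Working session

There is one attempt and no reset: what is moved stays moved. The work goes in short steps, Python scripts to look and compute and a shell command to move; the robot and the scene stay as the last step left them, time stands still between calls to the robot, and variables do not carry over. Pictures are saved under pics/ and viewed, at most 10 in all, crops included, and the job is handed in when it is done.

```bash
ls; mkdir -p pics
python3 - <<'E'
from station import sense, eyes, manip
import cv2
s=sense(); print(s)
for n in("side","top"):
    cv2.imwrite(f"pics/{n}0.png",eyes.snapshot(n)[:,:,::-1]); print(n,eyes.camera_params(n))
E
```

```text
pics
{'t': 0.0, 'q': array([ 1.11548076e+00,  5.28440708e-01,  1.43392413e+00,  3.28570024e-05,
        1.18139971e+00, -1.78525427e-01]), 'qd': array([ 0.00096499, -0.0009178 , -0.00066828, -0.00104245, -0.000995  ,
        0.00203413]), 'tau': array([ 9.86930463e-04, -4.42346442e+01, -1.78027582e+01, -1.90784258e-04,
        8.30252218e-03, -1.24035139e-05]), 'tcp_pos': array([0.17051874, 0.60069595, 0.30294215]), 'tool_rot': array([ 1.37959820e-01,  9.90437231e-01, -1.02713019e-03, -3.52861280e-04]), 'force': array([ 4.42637883e-04,  1.86945287e-01, -6.34919833e-01]), 'ft_torque': array([-0.03076587, -0.00260438,  0.0130623 ]), 'gripper_force': 0.0, 'finger_gap': 1.003698128204646}
side {'fx': 475.71508829435305, 'fy': 475.71508829435305, 'cx': 322.93426588992355, 'cy': 197.88040672869033, 'rvec': array([ 0.44797312, -2.42718178,  1.58951431]), 'tvec': array([0.5876057 , 0.17898487, 0.919948  ])}
top {'fx': 512.2658758076952, 'fy': 512.2658758076952, 'cx': 327.88410117517697, 'cy': 197.134646058955, 'rvec': array([ 2.17505289, -2.1695944 ,  0.15582183]), 'tvec': array([-0.00351496,  0.6472556 ,  1.09367683])}
```

View pics/side0.png

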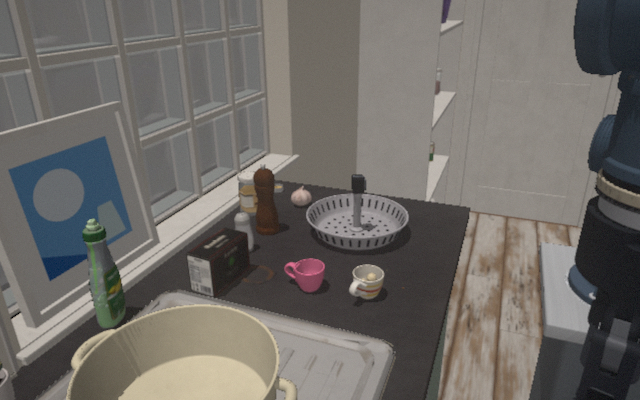

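View pics/top0.png

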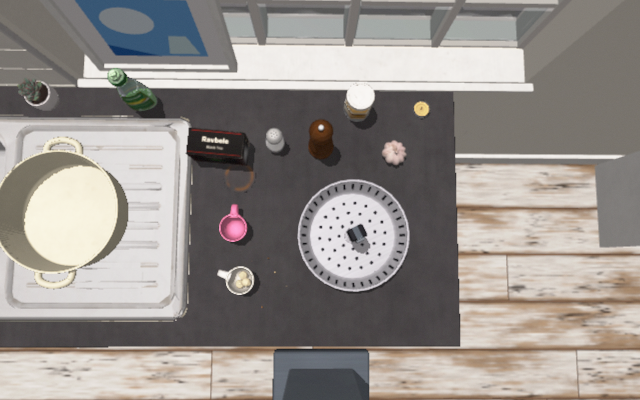

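Side view: basket at about (357,222), white cup at (368,283), pink decoy at (309,274). Top view: cup at (240,280) with its ear at (222,274), basket centre near (354,236), grip at (357,234). The button side needs a closer look.

```bash
cat > h.py <<'E'
import numpy as np, cv2
from station import sense, eyes, manip
from scipy.spatial.transform import Rotation as R
def cam(n):
    p=eyes.camera_params(n); return np.array([[p['fx'],0,p['cx']],[0,p['fy'],p['cy']],[0,0,1]]),np.array(p['rvec']),np.array(p['tvec'])
def at(n,u,v,z):
    K,r,t=cam(n); M=cv2.Rodrigues(r)[0]; d=M.T@np.linalg.inv(K)@[u,v,1]; c=-M.T@t
    return c+d*(z-c[2])/d[2]
def pix(n,P):
    K,r,t=cam(n); return cv2.projectPoints(np.atleast_2d(np.float64(P)),r,t,K,None)[0][:,0]
def tri(a,b):
    Ks=[cam(n) for n in("top","side")]
    P=[K@np.c_[cv2.Rodrigues(r)[0],t] for K,r,t in Ks]
    X=cv2.triangulatePoints(P[0],P[1],np.float64(a).reshape(2,1),np.float64(b).reshape(2,1)).ravel(); return X[:3]/X[3]
E
python3 - <<'E'
from h import *
print("cup",at("top",240,280,.049),"ear",at("top",221,274,.03)); print("basket rim",at("top",354,236,.05),"grip",at("top",357,233,.142))
for n in("top","side"): print(n,(-cv2.Rodrigues(cam(n)[1])[0].T@cam(n)[2]))
t=cv2.imread("pics/top0.png"); s=cv2.imread("pics/side0.png")
f=lambda im,x,y:cv2.resize(im[y:y+50,x:x+66],(400,300),interpolation=cv2.INTER_CUBIC)
a=np.vstack([np.hstack([f(t,325,208),f(t,207,255)]),np.hstack([f(s,325,165),f(s,335,257)])])
cv2.imwrite("pics/c0.png",a)
E
```

```text
cup [0.46681124 0.18617461 0.049     ] ear [0.47890618 0.23034573 0.03      ]
basket rim [ 0.56117384 -0.05836534  0.05      ] grip [ 0.5632475  -0.05735852  0.142     ]
top [0.51399632 0.02651262 1.16197507]
side [0.26710623 0.93106853 0.53421533]
```

View pics/c0.png

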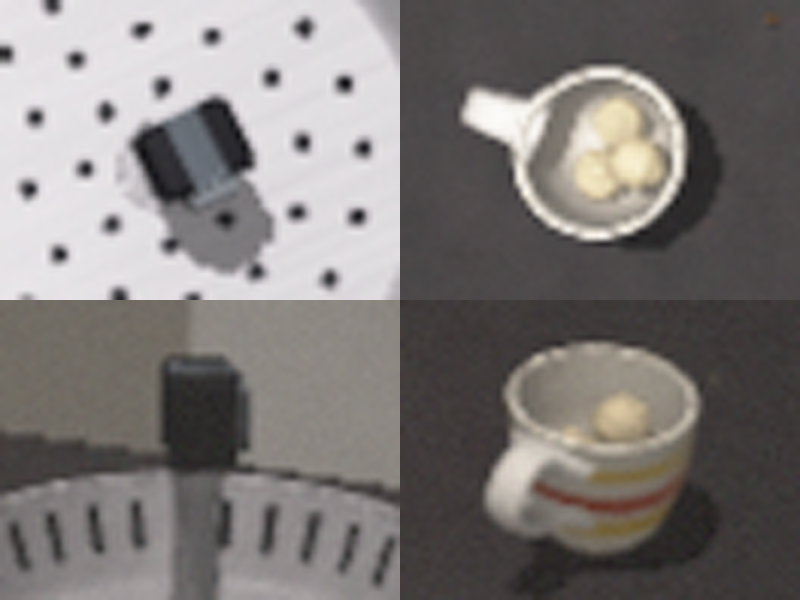

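Close up, the button is on the grip's lower-right edge in the top view, so it faces the robot and grip +x is at about 25°. The cup's ear points along about 75°. I'll grasp across the ear's perpendicular with the tool tilted about 35° (palm over the ear side), so the tip of 105° or so pours towards -y without the palm ending under it.

```bash
cat >> h.py <<'E'
def rot(head,tilt): # heading = -tool x when vertical; tilt>0: tool z leans toward heading
    h=np.radians(head); x=-np.array([np.cos(h),np.sin(h),0]); z=np.array([0,0,-1.]); 
    return R.from_matrix(np.c_[x,np.cross(z,x),z])*R.from_euler('y',-tilt,degrees=True)
def plan(g,head,tilt,lead=.054):
    s=sense(); r0=R.from_quat(s['tool_rot']); r1=rot(head,tilt); tcp=np.array(g)-r1.apply([0,0,lead])
    d=r0.inv().apply(tcp-s['tcp_pos'])*100; w=(r0.inv()*r1).as_rotvec(degrees=True)
    print("t",round(s['t'],2),"tcp->",tcp.round(4),"shift cm (old axes)",d.round(2),"turn deg",w.round(1))
    print("   shift in new axes",r1.inv().apply(tcp-s['tcp_pos']).round(4)*100)
E
python3 - <<'E'
from h import *
print("pink",at("top",233,228,.049),"mill",at("top",320,128,.17),"cup side",at("side",368,273,.049))
plan([.467,.186,.12],-105,0); plan([.467,.186,.12],-105,35)
E
```

```text
pink [0.57793834 0.20360245 0.049     ] mill [0.769529   0.01720846 0.17      ] cup side [0.46525773 0.19109496 0.049     ]
t 0.1 tcp-> [0.467 0.186 0.174] shift cm (old axes) [-39.85 -31.77  12.95] turn deg [-0.1  0.1 89.1]
   shift in new axes [-32.39  39.37  12.9 ]
t 0.1 tcp-> [0.475  0.2159 0.1642] shift cm (old axes) [-39.81 -28.67  13.92] turn deg [ 27.1 -27.5  86.1]
   shift in new axes [-16.03  39.37  28.17]
```

```bash
python3 -m inch '[{"dx":-3.98,"dy":-2.87,"dz":1.1},{"dx":-3.98,"dy":-2.87,"dz":1.1},{"dx":-3.98,"dy":-2.87,"dz":1.1},{"dx":-3.98,"dy":-2.87,"dz":1.1},{"dx":-3.98,"dy":-2.87,"dz":1.1},{"dx":-3.98,"dy":-2.87,"dz":1.1},{"dx":-3.98,"dy":-2.87,"dz":1.1},{"dx":-3.98,"dy":-2.87,"dz":1.1},{"dx":-3.98,"dy":-2.87,"dz":1.1},{"dx":-3.98,"dy":-2.87,"dz":1.1}]' 0.9
python3 -m inch '[{"wz":9.9},{"wz":9.9},{"wz":9.9},{"wz":9.9},{"wz":9.9},{"wz":9.9},{"wz":9.9},{"wz":9.9},{"wz":9.9}]'
python3 -m inch '[{"wy":-8.75},{"wy":-8.75},{"wy":-8.75},{"wy":-8.75},{}]'
python3 - <<'E'
from h import *
plan([.467,.187,.12],-105,35); print(sense()['q'])
E
```

```text
t 0.1 tcp-> [0.475  0.2169 0.1642] shift cm (old axes) [-39.78 -28.58  13.92] turn deg [ 27.1 -27.5  86.1]
   shift in new axes [-15.95  39.34  28.12]
[ 1.11550207e+00  5.28369591e-01  1.43378844e+00 -8.54336957e-06
  1.18138330e+00 -1.78530597e-01]invalid input at $[0]: expected keys dx, dy, dz, wx, wy, wz
invalid input at $[0]: expected keys dx, dy, dz, wx, wy, wz
invalid input at $[0]: expected keys dx, dy, dz, wx, wy, wz
```

```bash
python3 -m inch '[{"dx":-3.98,"dy":-2.87,"dz":1.1,"wx":0,"wy":0,"wz":0},{"dx":-3.98,"dy":-2.87,"dz":1.1,"wx":0,"wy":0,"wz":0},{"dx":-3.98,"dy":-2.87,"dz":1.1,"wx":0,"wy":0,"wz":0},{"dx":-3.98,"dy":-2.87,"dz":1.1,"wx":0,"wy":0,"wz":0},{"dx":-3.98,"dy":-2.87,"dz":1.1,"wx":0,"wy":0,"wz":0},{"dx":-3.98,"dy":-2.87,"dz":1.1,"wx":0,"wy":0,"wz":0},{"dx":-3.98,"dy":-2.87,"dz":1.1,"wx":0,"wy":0,"wz":0},{"dx":-3.98,"dy":-2.87,"dz":1.1,"wx":0,"wy":0,"wz":0},{"dx":-3.98,"dy":-2.87,"dz":1.1,"wx":0,"wy":0,"wz":0},{"dx":-3.98,"dy":-2.87,"dz":1.1,"wx":0,"wy":0,"wz":0}]' 0.9
python3 -m inch '[{"dx":0,"dy":0,"dz":0,"wx":0,"wy":0,"wz":9.9},{"dx":0,"dy":0,"dz":0,"wx":0,"wy":0,"wz":9.9},{"dx":0,"dy":0,"dz":0,"wx":0,"wy":0,"wz":9.9},{"dx":0,"dy":0,"dz":0,"wx":0,"wy":0,"wz":9.9},{"dx":0,"dy":0,"dz":0,"wx":0,"wy":0,"wz":9.9},{"dx":0,"dy":0,"dz":0,"wx":0,"wy":0,"wz":9.9},{"dx":0,"dy":0,"dz":0,"wx":0,"wy":0,"wz":9.9},{"dx":0,"dy":0,"dz":0,"wx":0,"wy":0,"wz":9.9},{"dx":0,"dy":0,"dz":0,"wx":0,"wy":0,"wz":9.9}]'
python3 -m inch '[{"dx":0,"dy":0,"dz":0,"wx":0,"wy":-8.75,"wz":0},{"dx":0,"dy":0,"dz":0,"wx":0,"wy":-8.75,"wz":0},{"dx":0,"dy":0,"dz":0,"wx":0,"wy":-8.75,"wz":0},{"dx":0,"dy":0,"dz":0,"wx":0,"wy":-8.75,"wz":0},{"dx":0,"dy":0,"dz":0,"wx":0,"wy":0,"wz":0}]'
python3 - <<'E'
from h import *
plan([.467,.187,.12],-105,35); print(sense()['q'])
E
```

```text
t: 1.35
tcp_pos: [0.476, 0.215, 0.1933]
tool_rot: [0.138, 0.99, -0.0, -0.0]
force: [0.4, 0.7, 0.1]
finger_gap: 0.902
gripper_force: 0.0
t: 2.48
tcp_pos: [0.475, 0.2163, 0.1936]
tool_rot: [0.795, 0.607, -0.0, -0.0]
force: [-0.9, -0.5, 0.7]
finger_gap: 0.898
gripper_force: 0.0
t: 3.1
tcp_pos: [0.475, 0.2176, 0.1924]
tool_rot: [0.756, 0.582, -0.239, 0.183]
force: [0.3, -0.4, -0.3]
finger_gap: 0.903
gripper_force: 0.0
t 3.1 tcp-> [0.475  0.2169 0.1642] shift cm (old axes) [1.56 0.02 2.35] turn deg [ 0.  -0.   0.2]
   shift in new axes [1.56 0.02 2.34]
[ 0.40963502  0.70978424  1.58148919 -0.48555218  1.29459519  0.90948066]
```

```bash
python3 -m inch '[{"dx":1.1,"dy":0,"dz":1.6,"wx":0,"wy":0,"wz":0},{"dx":1.1,"dy":0,"dz":1.6,"wx":0,"wy":0,"wz":0},{"dx":1.1,"dy":0,"dz":1.6,"wx":0,"wy":0,"wz":0}]'
python3 - <<'E'
from h import *
t=eyes.snapshot("top")[:,:,::-1];s=eyes.snapshot("side")[:,:,::-1]
f=lambda im,x,y:cv2.resize(im[y:y+100,x:x+133],(400,300),interpolation=cv2.INTER_CUBIC)
cv2.imwrite("pics/c1.png",np.hstack([f(t,170,220),f(s,300,210)]))
plan([.467,.188,.031],-105,35)
E
```

```text
t: 3.48
tcp_pos: [0.4747, 0.2151, 0.1342]
tool_rot: [0.757, 0.581, -0.239, 0.183]
force: [-0.3, -0.3, 0.3]
finger_gap: 0.896
gripper_force: 0.0
t 3.58 tcp-> [0.475  0.2179 0.0752] shift cm (old axes) [3.6  0.06 4.55] turn deg [-0.2  0.1  0.1]
   shift in new axes [3.58 0.04 4.56]
```

View pics/c1.png

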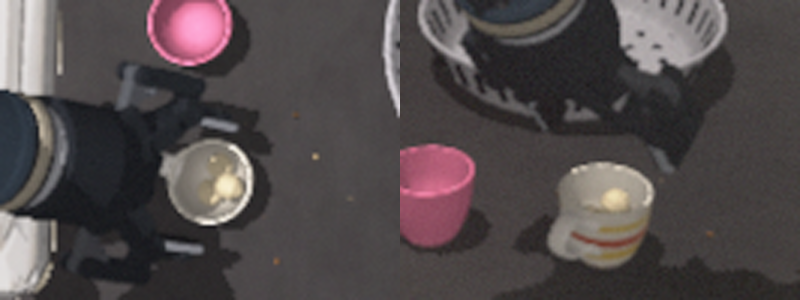

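The top view has the fingertips (crop 235,125 and 200,248) straddling the cup (210,182), clear of the pink one. I'll go down and close.

```bash
python3 -m inch '[{"dx":0.9,"dy":0,"dz":1.14,"wx":0,"wy":0,"wz":0},{"dx":0.9,"dy":0,"dz":1.14,"wx":0,"wy":0,"wz":0},{"dx":0.9,"dy":0,"dz":1.14,"wx":0,"wy":0,"wz":0},{"dx":0.9,"dy":0,"dz":1.14,"wx":0,"wy":0,"wz":0},{"dx":0,"dy":0,"dz":0,"wx":0,"wy":0,"wz":0}]'
python3 -m inch '[{"dx":0,"dy":0,"dz":0,"wx":0,"wy":0,"wz":0},{"dx":0,"dy":0,"dz":0,"wx":0,"wy":0,"wz":0},{"dx":0,"dy":0,"dz":0,"wx":0,"wy":0,"wz":0},{"dx":0,"dy":0,"dz":0,"wx":0,"wy":0,"wz":0},{"dx":0,"dy":0,"dz":0,"wx":0,"wy":0,"wz":0}]' 0 35
python3 -c "
from h import *
s=sense();print(s['tcp_pos']+R.from_quat(s['tool_rot']).apply([0,0,.054]))"
```

```text
t: 4.2
tcp_pos: [0.4753, 0.2189, 0.0763]
tool_rot: [0.756, 0.581, -0.24, 0.183]
force: [0.9, -0.7, -0.5]
finger_gap: 0.9
gripper_force: 0.0
t: 4.82
tcp_pos: [0.476, 0.2192, 0.0782]
tool_rot: [0.756, 0.581, -0.238, 0.183]
force: [-0.2, 1.4, 4.3]
finger_gap: 0.66
gripper_force: 37.3
[0.46807606 0.18926256 0.03397233]
```

```bash
python3 -m inch '[{"dx":-1.15,"dy":0,"dz":-1.64,"wx":0,"wy":0,"wz":0},{"dx":-1.15,"dy":0,"dz":-1.64,"wx":0,"wy":0,"wz":0},{"dx":-1.15,"dy":0,"dz":-1.64,"wx":0,"wy":0,"wz":0},{"dx":-1.15,"dy":0,"dz":-1.64,"wx":0,"wy":0,"wz":0},{"dx":-1.15,"dy":0,"dz":-1.64,"wx":0,"wy":0,"wz":0},{"dx":0,"dy":0,"dz":0,"wx":0,"wy":0,"wz":0}]'
python3 -c "
from h import *
plan([.497,-.023,.125],-105,35)"
```

```text
t: 5.58
tcp_pos: [0.4767, 0.2194, 0.1798]
tool_rot: [0.757, 0.581, -0.237, 0.184]
force: [-1.0, 0.4, -1.7]
finger_gap: 0.656
gripper_force: 37.2
t 5.58 tcp-> [0.505  0.0069 0.1692] shift cm (old axes) [-15.63   8.22  12.2 ] turn deg [ 0.2 -0.1 -0.1]
   shift in new axes [-15.61   8.24  12.21]
```

```bash
python3 -m inch '[{"dx":-2.6,"dy":1.37,"dz":2.03,"wx":0,"wy":0,"wz":0},{"dx":-2.6,"dy":1.37,"dz":2.03,"wx":0,"wy":0,"wz":0},{"dx":-2.6,"dy":1.37,"dz":2.03,"wx":0,"wy":0,"wz":0},{"dx":-2.6,"dy":1.37,"dz":2.03,"wx":0,"wy":0,"wz":0},{"dx":-2.6,"dy":1.37,"dz":2.03,"wx":0,"wy":0,"wz":0},{"dx":-2.6,"dy":1.37,"dz":2.03,"wx":0,"wy":0,"wz":0},{"dx":0,"dy":0,"dz":0,"wx":0,"wy":0,"wz":0}]'
python3 -m inch '[{"dx":-0.75,"dy":0,"dz":0,"wx":0,"wy":8,"wz":0},{"dx":-0.75,"dy":0,"dz":0,"wx":0,"wy":8,"wz":0},{"dx":-0.75,"dy":0,"dz":0,"wx":0,"wy":8,"wz":0},{"dx":-0.75,"dy":0,"dz":0,"wx":0,"wy":8,"wz":0},{"dx":-0.75,"dy":0,"dz":0,"wx":0,"wy":8,"wz":0},{"dx":-0.75,"dy":0,"dz":0,"wx":0,"wy":8,"wz":0},{"dx":-0.75,"dy":0,"dz":0,"wx":0,"wy":8,"wz":0}]'
python3 - <<'E'
from h import *
s=sense();print(s['q'],s['tcp_pos']+R.from_quat(s['tool_rot']).apply([0,0,.054]))
t=eyes.snapshot("top")[:,:,::-1];s=eyes.snapshot("side")[:,:,::-1]
cv2.imwrite("pics/c2.png",np.hstack([t[120:320,200:460],s[120:320,250:510]]))
plan([.497,-.023,.12],-105,-70)
E
```

```text
t: 6.45
tcp_pos: [0.504, 0.0048, 0.1668]
tool_rot: [0.757, 0.58, -0.239, 0.182]
force: [-0.5, 0.2, -1.3]
finger_gap: 0.658
gripper_force: 37.4
t: 7.32
tcp_pos: [0.4915, -0.0403, 0.1774]
tool_rot: [0.779, 0.599, 0.147, -0.112]
force: [-0.7, 0.1, -2.2]
finger_gap: 0.66
gripper_force: 37.4
[-0.47820961  0.58094867  1.90162283  0.51086592  0.81085703 -0.60249045] [ 0.49652455 -0.02132479  0.1270512 ]
t 7.42 tcp-> [ 0.4839 -0.072   0.1385] shift cm (old axes) [-4.2   0.06  2.44] turn deg [ 0.1 49.  -0.2]
   shift in new axes [-4.6   0.04 -1.57]
```

View pics/c2.png

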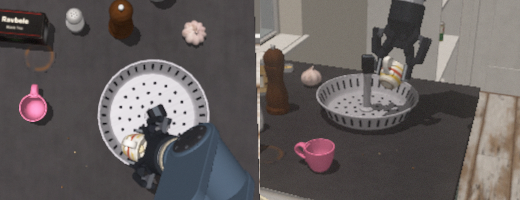

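The tilted cup (top crop 132,148) hangs inside the near-left of the basket and the finger is just clear of the handle. I'll continue tipping about the same pivot.

```bash
python3 -m inch '[{"dx":-0.75,"dy":0,"dz":0,"wx":0,"wy":8,"wz":0},{"dx":-0.75,"dy":0,"dz":0,"wx":0,"wy":8,"wz":0},{"dx":-0.75,"dy":0,"dz":0,"wx":0,"wy":8,"wz":0},{"dx":-0.75,"dy":0,"dz":0,"wx":0,"wy":8,"wz":0},{"dx":-0.75,"dy":0,"dz":0,"wx":0,"wy":8,"wz":0},{"dx":-0.75,"dy":0,"dz":0,"wx":0,"wy":8,"wz":0},{"dx":-0.75,"dy":0,"dz":0,"wx":0,"wy":8,"wz":0},{"dx":0,"dy":0,"dz":0,"wx":0,"wy":0,"wz":0},{"dx":0,"dy":0,"dz":0,"wx":0,"wy":0,"wz":0},{"dx":0,"dy":0,"dz":0,"wx":0,"wy":0,"wz":0}]'
python3 - <<'E'
from h import *
s=sense();print(s['q'],s['tcp_pos']+R.from_quat(s['tool_rot']).apply([0,0,.054]))
t=eyes.snapshot("top")[:,:,::-1];s=eyes.snapshot("side")[:,:,::-1]
f=lambda im,x,y:cv2.resize(im[y:y+150,x:x+200],(400,300),interpolation=cv2.INTER_CUBIC)
cv2.imwrite("pics/c3.png",np.hstack([f(t,260,160),f(s,280,120)]))
E
```

```text
t: 8.68
tcp_pos: [0.4824, -0.0747, 0.1424]
tool_rot: [0.621, 0.478, 0.493, -0.379]
force: [-0.6, 0.6, -0.9]
finger_gap: 0.659
gripper_force: 37.4
[-0.80810519  0.98120137  1.84653389  0.98310872  1.51153944 -1.30455003] [ 0.49586916 -0.02383612  0.13016649]
```

View pics/c3.png

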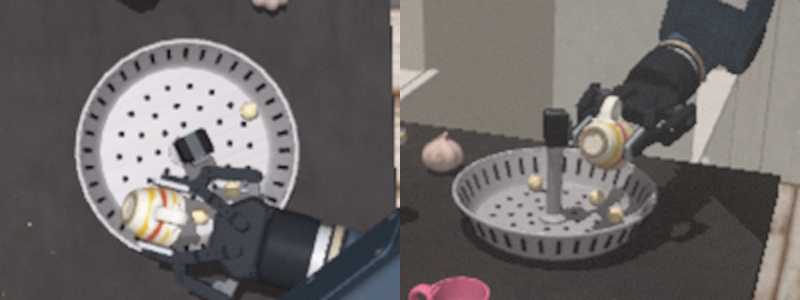

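All three onions are in the basket (side crop 535,183; 597,197; 615,213) and the cup is empty. Next I'll reverse the tip and take the cup back.

```bash
python3 -m inch '[{"dx":0.75,"dy":0,"dz":0,"wx":0,"wy":-8,"wz":0},{"dx":0.75,"dy":0,"dz":0,"wx":0,"wy":-8,"wz":0},{"dx":0.75,"dy":0,"dz":0,"wx":0,"wy":-8,"wz":0},{"dx":0.75,"dy":0,"dz":0,"wx":0,"wy":-8,"wz":0},{"dx":0.75,"dy":0,"dz":0,"wx":0,"wy":-8,"wz":0},{"dx":0.75,"dy":0,"dz":0,"wx":0,"wy":-8,"wz":0},{"dx":0.75,"dy":0,"dz":0,"wx":0,"wy":-8,"wz":0},{"dx":0.75,"dy":0,"dz":0,"wx":0,"wy":-8,"wz":0},{"dx":0.75,"dy":0,"dz":0,"wx":0,"wy":-8,"wz":0},{"dx":0.75,"dy":0,"dz":0,"wx":0,"wy":-8,"wz":0}]'
python3 -m inch '[{"dx":0.75,"dy":0,"dz":0,"wx":0,"wy":-8,"wz":0},{"dx":0.75,"dy":0,"dz":0,"wx":0,"wy":-8,"wz":0},{"dx":0.75,"dy":0,"dz":0,"wx":0,"wy":-8,"wz":0},{"dx":0.75,"dy":0,"dz":0,"wx":0,"wy":-8,"wz":0},{"dx":0,"dy":0,"dz":0,"wx":0,"wy":0,"wz":0}]'
python3 -c "
from h import *
plan([.468,.15,.13],-105,35);plan([.468,.15,.036],-105,35)"
```

```text
t: 10.02
tcp_pos: [0.4952, -0.0246, 0.1881]
tool_rot: [0.793, 0.609, -0.022, 0.018]
force: [-0.4, 1.1, -1.3]
finger_gap: 0.66
gripper_force: 37.4
t: 10.65
tcp_pos: [0.5027, 0.0043, 0.1787]
tool_rot: [0.755, 0.582, -0.238, 0.183]
force: [0.0, -0.1, -1.0]
finger_gap: 0.661
gripper_force: 37.4
t 10.65 tcp-> [0.476  0.1799 0.1742] shift cm (old axes) [13.62 -7.06 -8.96] turn deg [ 0.1 -0.1  0.2]
   shift in new axes [13.58 -7.12 -8.97]
t 10.65 tcp-> [0.476  0.1799 0.0802] shift cm (old axes) [19.   -7.04 -1.26] turn deg [ 0.1 -0.1  0.2]
   shift in new axes [18.97 -7.12 -1.27]
```

```bash
python3 -m inch '[{"dx":2.72,"dy":-1.41,"dz":-1.79,"wx":0,"wy":0,"wz":0},{"dx":2.72,"dy":-1.41,"dz":-1.79,"wx":0,"wy":0,"wz":0},{"dx":2.72,"dy":-1.41,"dz":-1.79,"wx":0,"wy":0,"wz":0},{"dx":2.72,"dy":-1.41,"dz":-1.79,"wx":0,"wy":0,"wz":0},{"dx":2.72,"dy":-1.41,"dz":-1.79,"wx":0,"wy":0,"wz":0},{"dx":1.35,"dy":0,"dz":1.92,"wx":0,"wy":0,"wz":0},{"dx":1.35,"dy":0,"dz":1.92,"wx":0,"wy":0,"wz":0},{"dx":1.35,"dy":0,"dz":1.92,"wx":0,"wy":0,"wz":0},{"dx":1.1,"dy":0,"dz":1.57,"wx":0,"wy":0,"wz":0},{"dx":0,"dy":0,"dz":0,"wx":0,"wy":0,"wz":0}]'
```

```text
t: 11.9
tcp_pos: [0.4765, 0.1773, 0.0842]
tool_rot: [0.757, 0.581, -0.239, 0.182]
force: [0.6, -0.7, -0.8]
finger_gap: 0.655
gripper_force: 37.4
```

```bash
python3 -m inch '[{"dx":0.2,"dy":0,"dz":0.28,"wx":0,"wy":0,"wz":0},{"dx":0.08,"dy":0,"dz":0.12,"wx":0,"wy":0,"wz":0},{"dx":0,"dy":0,"dz":0,"wx":0,"wy":0,"wz":0}]'; python3 -m inch '[{"dx":0.03,"dy":0,"dz":0.05,"wx":0,"wy":0,"wz":0},{"dx":0.03,"dy":0,"dz":0.05,"wx":0,"wy":0,"wz":0},{"dx":0,"dy":0,"dz":0,"wx":0,"wy":0,"wz":0}]'
```

```text
t: 12.28
tcp_pos: [0.4773, 0.1782, 0.0804]
tool_rot: [0.757, 0.581, -0.238, 0.183]
force: [-0.0, -0.5, -0.3]
finger_gap: 0.662
gripper_force: 37.4
t: 12.65
tcp_pos: [0.477, 0.1781, 0.0788]
tool_rot: [0.756, 0.581, -0.239, 0.183]
force: [0.7, -0.4, -1.4]
finger_gap: 0.655
gripper_force: 37.4
```

```bash
python3 -m inch '[{"dx":0.03,"dy":0,"dz":0.04,"wx":0,"wy":0,"wz":0},{"dx":0,"dy":0,"dz":0,"wx":0,"wy":0,"wz":0}]'; python3 -m inch '[{"dx":0,"dy":0,"dz":0,"wx":0,"wy":0,"wz":0},{"dx":0,"dy":0,"dz":0,"wx":0,"wy":0,"wz":0},{"dx":0,"dy":0,"dz":0,"wx":0,"wy":0,"wz":0},{"dx":0,"dy":0,"dz":0,"wx":0,"wy":0,"wz":0}]' 0.9
python3 -m inch '[{"dx":0,"dy":0,"dz":-1.5,"wx":0,"wy":0,"wz":0},{"dx":0,"dy":0,"dz":-2.5,"wx":0,"wy":0,"wz":0},{"dx":0,"dy":0,"dz":-4,"wx":0,"wy":0,"wz":0},{"dx":-2.3,"dy":0,"dz":-3.3,"wx":0,"wy":0,"wz":0},{"dx":-2.9,"dy":0,"dz":-4.1,"wx":0,"wy":0,"wz":0},{"dx":-2.9,"dy":0,"dz":-4.1,"wx":0,"wy":0,"wz":0}]'
python3 - <<'E'
from h import *
t=eyes.snapshot("top")[:,:,::-1];s=eyes.snapshot("side")[:,:,::-1]
f=lambda im,x,y:cv2.resize(im[y:y+150,x:x+200],(400,300),interpolation=cv2.INTER_CUBIC)
cv2.imwrite("pics/c4.png",np.vstack([np.hstack([f(t,260,160),f(t,200,180)]),np.hstack([f(s,250,180),cv2.resize(t[208:258,325:391],(400,300),interpolation=cv2.INTER_CUBIC)])]))
plan([.563,-.057,.16],-65,0)
E
```

```text
t: 12.9
tcp_pos: [0.477, 0.178, 0.0783]
tool_rot: [0.756, 0.581, -0.239, 0.183]
force: [0.3, 0.3, -0.7]
finger_gap: 0.663
gripper_force: 37.4
t: 13.4
tcp_pos: [0.4771, 0.178, 0.0783]
tool_rot: [0.756, 0.581, -0.239, 0.183]
force: [0.9, 0.1, 0.0]
finger_gap: 0.898
gripper_force: 0.0
t: 14.15
tcp_pos: [0.4885, 0.2226, 0.2869]
tool_rot: [0.756, 0.581, -0.238, 0.183]
force: [0.2, -0.4, -0.5]
finger_gap: 0.898
gripper_force: 0.0
t 14.25 tcp-> [ 0.563 -0.057  0.214] shift cm (old axes) [-16.32  14.11  20.78] turn deg [-11.5  33.4 -38.8]
   shift in new axes [-28.46  -5.31   7.69]
```

View pics/c4.png

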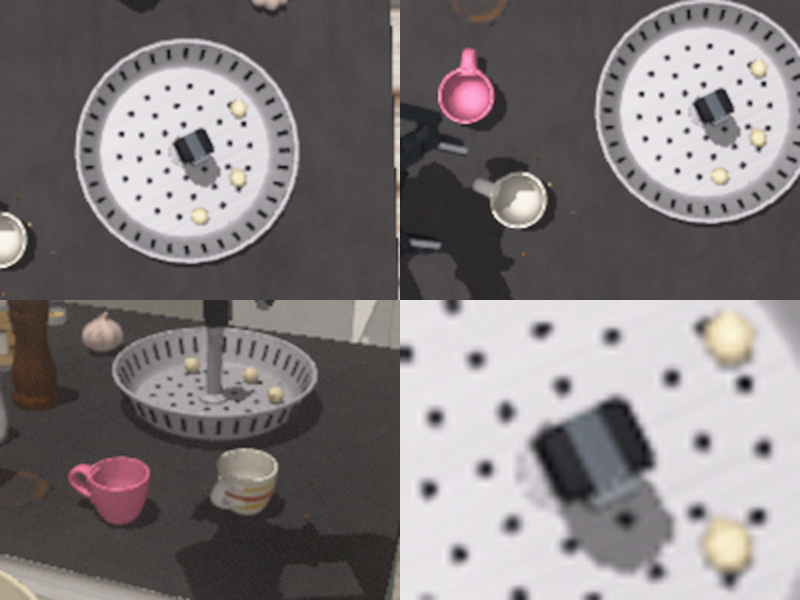

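The cup stands upright beside the basket (crop 518,200), the onions are in the basket and everything else is undisturbed. I'll refine the grip's centre and yaw by fitting its outline.

Run:
```python
from h import *
from scipy.optimize import minimize
im=eyes.snapshot("top")[205:262,325:391].astype(int)
g=cv2.cvtColor(im.astype(np.uint8),cv2.COLOR_RGB2GRAY)
m=(g<75); m=cv2.morphologyEx(m.astype(np.uint8),cv2.MORPH_OPEN,np.ones((3,3)))
n,l,st,c=cv2.connectedComponentsWithStats(m); print([(st[i].tolist(),c[i].round(1)) for i in range(n)])
pts=np.argwhere(m)[:,::-1]; hull=cv2.convexHull(pts.astype(np.int32)); S=8
obs=np.zeros((57*S,66*S),np.uint8); cv2.fillConvexPoly(obs,((hull+.5)*S).astype(np.int32),1)
B=np.array([[a,b,z] for a in(-.013,.013) for b in(-.017,.017) for z in(-.019,.019)])
def cost(p):
    a=p[2]; M=np.array([[np.cos(a),-np.sin(a),0],[np.sin(a),np.cos(a),0],[0,0,1]])
    q=pix("top",B@M.T+[p[0]*.1,p[1]*.1,.123])-[325,205]+.5
    k=np.zeros_like(obs); cv2.fillConvexPoly(k,cv2.convexHull((q*S).astype(np.int32)),1)
    return 1-(k&obs).sum()/(k|obs).sum()
best=min((minimize(cost,[5.63,-.57,np.radians(y)],method="Nelder-Mead",options=dict(initial_simplex=[[5.6,-.6,np.radians(y)],[5.68,-.6,np.radians(y)],[5.6,-.52,np.radians(y)],[5.63,-.57,np.radians(y+6)]])) for y in(15,22,30)),key=lambda r:r.fun)
print(best.x[:2]/10,np.degrees(best.x[2]),best.fun)
```

```text
[([0, 0, 66, 57, 3642], array([32.5, 28. ])), ([33, 20, 8, 11, 52], array([36.7, 24.9])), ([23, 25, 9, 11, 68], array([26.7, 30.2]))]
[ 0.56401784 -0.05687413] 24.561921296296298 0.21876603386351978
```

```bash
python3 -m inch '[{"dx":0,"dy":0,"dz":0,"wx":0,"wy":8.75,"wz":0},{"dx":0,"dy":0,"dz":0,"wx":0,"wy":8.75,"wz":0},{"dx":0,"dy":0,"dz":0,"wx":0,"wy":8.75,"wz":0},{"dx":0,"dy":0,"dz":0,"wx":0,"wy":8.75,"wz":0},{"dx":0,"dy":0,"dz":0,"wx":0,"wy":0,"wz":-10},{"dx":0,"dy":0,"dz":0,"wx":0,"wy":0,"wz":-10},{"dx":0,"dy":0,"dz":0,"wx":0,"wy":0,"wz":-10},{"dx":0,"dy":0,"dz":0,"wx":0,"wy":0,"wz":-9.5},{"dx":0,"dy":0,"dz":0,"wx":0,"wy":0,"wz":0}]' 0.8
python3 -c "
from h import *
plan([.563,-.0573,.19],-65.4,0)"
```

```text
t: 15.42
tcp_pos: [0.4881, 0.2221, 0.2836]
tool_rot: [0.541, 0.841, -0.001, -0.001]
force: [-0.4, 0.6, 0.0]
finger_gap: 0.799
gripper_force: 0.0
t 15.43 tcp-> [ 0.563  -0.0573  0.244 ] shift cm (old axes) [-28.54  -4.73   3.95] turn deg [-0.1 -0.  -0.2]
   shift in new axes [-28.52  -4.82   3.96]
```

```bash
python3 -m inch '[{"dx":-3.57,"dy":-0.6,"dz":0.49,"wx":0,"wy":0,"wz":0},{"dx":-3.57,"dy":-0.6,"dz":0.49,"wx":0,"wy":0,"wz":0},{"dx":-3.57,"dy":-0.6,"dz":0.49,"wx":0,"wy":0,"wz":0},{"dx":-3.57,"dy":-0.6,"dz":0.49,"wx":0,"wy":0,"wz":0},{"dx":-3.57,"dy":-0.6,"dz":0.49,"wx":0,"wy":0,"wz":0},{"dx":-3.57,"dy":-0.6,"dz":0.49,"wx":0,"wy":0,"wz":0},{"dx":-3.57,"dy":-0.6,"dz":0.49,"wx":0,"wy":0,"wz":0},{"dx":-3.57,"dy":-0.6,"dz":0.49,"wx":0,"wy":0,"wz":0},{"dx":0,"dy":0,"dz":0,"wx":0,"wy":0,"wz":0}]'
python3 - <<'E'
from h import *
t=eyes.snapshot("top")[:,:,::-1];s=eyes.snapshot("side")[:,:,::-1]
f=lambda im,x,y:cv2.resize(im[y:y+120,x:x+160],(400,300),interpolation=cv2.INTER_CUBIC)
cv2.imwrite("pics/c5.png",np.hstack([f(t,280,170),f(s,280,120)]))
plan([.563,-.0573,.123],-65.4,0)
E
```

```text
t: 16.55
tcp_pos: [0.5642, -0.0599, 0.2444]
tool_rot: [0.543, 0.84, -0.0, -0.0]
force: [-0.6, -0.1, 0.3]
finger_gap: 0.794
gripper_force: 0.0
t 16.65 tcp-> [ 0.563  -0.0573  0.177 ] shift cm (old axes) [ 0.01 -0.    6.77] turn deg [-0.1 -0.1 -0.2]
   shift in new axes [ 0.03 -0.01  6.77]
```

View pics/c5.png

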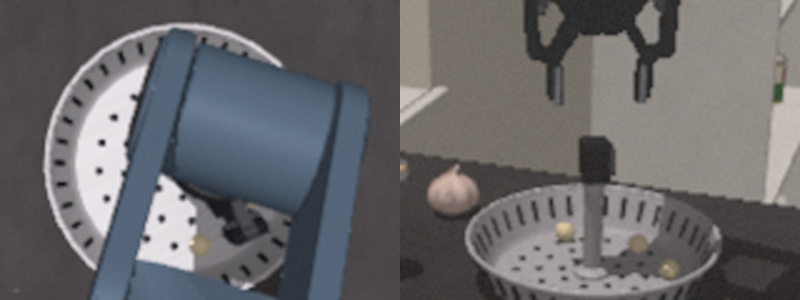

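The side view has the grip (crop 596,155) centred under the fingers (555 and 642). I'll descend and squeeze.

```bash
python3 -m inch '[{"dx":0,"dy":0,"dz":2,"wx":0,"wy":0,"wz":0},{"dx":0,"dy":0,"dz":2,"wx":0,"wy":0,"wz":0},{"dx":0,"dy":0,"dz":1.5,"wx":0,"wy":0,"wz":0},{"dx":0,"dy":0,"dz":1.2,"wx":0,"wy":0,"wz":0},{"dx":0,"dy":0,"dz":0,"wx":0,"wy":0,"wz":0}]'
python3 -m inch '[{"dx":0,"dy":0,"dz":0,"wx":0,"wy":0,"wz":0},{"dx":0,"dy":0,"dz":0,"wx":0,"wy":0,"wz":0},{"dx":0,"dy":0,"dz":0,"wx":0,"wy":0,"wz":0},{"dx":0,"dy":0,"dz":0,"wx":0,"wy":0,"wz":0},{"dx":0,"dy":0,"dz":0,"wx":0,"wy":0,"wz":0},{"dx":0,"dy":0,"dz":0,"wx":0,"wy":0,"wz":0},{"dx":0,"dy":0,"dz":0,"wx":0,"wy":0,"wz":0},{"dx":0,"dy":0,"dz":0,"wx":0,"wy":0,"wz":0}]' 0 50
```

```text
t: 17.27
tcp_pos: [0.5633, -0.0572, 0.1775]
tool_rot: [0.541, 0.841, -0.0, -0.001]
force: [-0.2, -0.4, 0.4]
finger_gap: 0.801
gripper_force: 0.0
t: 18.27
tcp_pos: [0.565, -0.0579, 0.1794]
tool_rot: [0.541, 0.841, 0.001, 0.002]
force: [3.7, 1.2, 6.4]
finger_gap: 0.296
gripper_force: 52.0
```

```bash
python3 -m inch '[{"dx":0,"dy":0,"dz":-0.5,"wx":0,"wy":0,"wz":0},{"dx":0,"dy":0,"dz":-0.7,"wx":0,"wy":0,"wz":0},{"dx":0,"dy":0,"dz":-0.7,"wx":0,"wy":0,"wz":0},{"dx":0,"dy":0,"dz":-0.7,"wx":0,"wy":0,"wz":0},{"dx":0,"dy":0,"dz":-0.7,"wx":0,"wy":0,"wz":0},{"dx":0,"dy":0,"dz":-0.7,"wx":0,"wy":0,"wz":0}]'
python3 -m inch '[{"dx":0,"dy":0,"dz":-0.7,"wx":0,"wy":0,"wz":0},{"dx":0,"dy":0,"dz":-0.7,"wx":0,"wy":0,"wz":0},{"dx":0,"dy":0,"dz":-0.7,"wx":0,"wy":0,"wz":0},{"dx":0,"dy":0,"dz":-0.5,"wx":0,"wy":0,"wz":0},{"dx":0,"dy":0,"dz":-0.3,"wx":0,"wy":0,"wz":0},{"dx":0,"dy":0,"dz":0,"wx":0,"wy":0,"wz":0}]'
```

```text
t: 19.02
tcp_pos: [0.5639, -0.0578, 0.2189]
tool_rot: [0.541, 0.841, 0.0, 0.0]
force: [2.8, -0.6, -2.1]
finger_gap: 0.299
gripper_force: 51.5
t: 19.77
tcp_pos: [0.5639, -0.0578, 0.2477]
tool_rot: [0.541, 0.841, 0.0, 0.0]
force: [3.2, -0.6, 1.0]
finger_gap: 0.297
gripper_force: 51.9
```

```bash
python3 -m inch '[{"dx":0,"dy":0,"dz":-0.2,"wx":0,"wy":0,"wz":0},{"dx":0,"dy":0,"dz":-0.3,"wx":0,"wy":0,"wz":0},{"dx":0,"dy":0,"dz":-0.5,"wx":0,"wy":0,"wz":0},{"dx":0,"dy":0,"dz":-0.5,"wx":0,"wy":0,"wz":0},{"dx":0,"dy":0,"dz":0,"wx":0,"wy":0,"wz":0}]'
python3 -m inch '[{"dx":0,"dy":0,"dz":-0.6,"wx":0,"wy":0,"wz":0},{"dx":0,"dy":0,"dz":-1,"wx":0,"wy":0,"wz":0},{"dx":0,"dy":0,"dz":-1.3,"wx":0,"wy":0,"wz":0},{"dx":0,"dy":0,"dz":-1.3,"wx":0,"wy":0,"wz":0},{"dx":0,"dy":0,"dz":-1.3,"wx":0,"wy":0,"wz":0},{"dx":0,"dy":0,"dz":-1.3,"wx":0,"wy":0,"wz":0},{"dx":0,"dy":0,"dz":-1.2,"wx":0,"wy":0,"wz":0},{"dx":0,"dy":0,"dz":-0.8,"wx":0,"wy":0,"wz":0},{"dx":0,"dy":0,"dz":-0.4,"wx":0,"wy":0,"wz":0},{"dx":0,"dy":0,"dz":0,"wx":0,"wy":0,"wz":0}]'
python3 - <<'E'
from h import *
t=eyes.snapshot("top")[:,:,::-1];s=eyes.snapshot("side")[:,:,::-1]
f=lambda im,x,y:cv2.resize(im[y:y+195,x:x+260],(400,300),interpolation=cv2.INTER_CUBIC)
cv2.imwrite("pics/c6.png",np.hstack([f(t,200,130),f(s,230,90)]))
E
```

```text
t: 20.4
tcp_pos: [0.5637, -0.0577, 0.2625]
tool_rot: [0.541, 0.841, 0.0, 0.0]
force: [0.3, -0.0, -6.9]
finger_gap: 0.304
gripper_force: 50.9
t: 21.65
tcp_pos: [0.5638, -0.0577, 0.3544]
tool_rot: [0.541, 0.841, 0.0, 0.0]
force: [0.3, -0.2, -7.3]
finger_gap: 0.296
gripper_force: 50.9
```

View pics/c6.png

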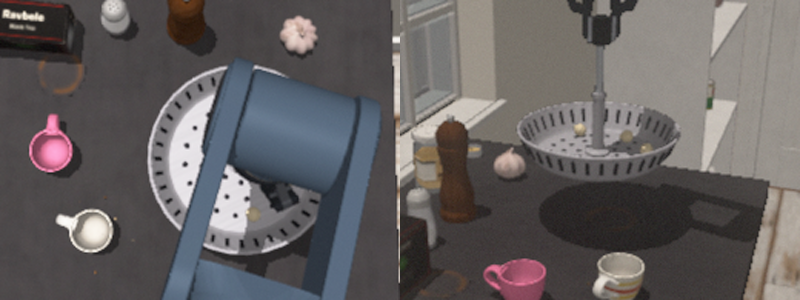

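The basket hangs level in the side view with three onions in it (crop 580,130; 627,137; 645,150), the rod is extended, and the cup is upright. A quick numeric check of the extension before handing in:

Run:
```python
from h import *
p=pix("side",[[.564,-.057,z] for z in(.206,.279,.11)]); print("tube top, grip bottom, floor in crop:",((p-[230,90])*400/260+[400,0]).round(0))
s=sense();print(s['t'],R.from_quat(s['tool_rot']).apply([0,0,1]).round(4),s['force'])
```

```text
tube top, grip bottom, floor in crop: [[598.  91.]
 [599.  42.]
 [597. 152.]]
21.75 [-1.2e-03  3.0e-04 -1.0e+00] [-1.28575356 -0.17579408 -6.98181154]
```

The predicted positions (tube top 91, grip bottom 42, floor 152) match the picture, so the handle is fully extended and the basket has about 10 cm of clearance.

```bash
python3 -c "
from station import workorder
print(workorder.sign_off())"
```

```text
the job is handed in; nothing more can be done
None
```

The job is handed in: all three onions are in the basket, which is held level about 10 cm above the worktop by the handle drawn to its second stop; the empty cup stands upright beside where the basket stood, and the other things were left alone.

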